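# Load the mixer, latch its clamp and select the green setting

## Robot

A 7-joint arm with a two-finger parallel gripper is mounted at the origin on the work surface. World frame = base frame: x ahead of the robot, y to its left, z up, the work surface at z = 0. Lengths are in mm, angles in rad, forces in N, time in s.
With the tool pointing down it reaches from about 425 to 875 mm from the base axis. Payload 4.7 kg.
Tool frame: the origin (TCP) lies midway between the tips of the shut fingers; the grasp point (between the pads) lies behind it (r.pinch_z is the x of the grasp point in the tool frame, in mm); x points along the fingers, y is the direction in which the jaws open and shut, and the axes are right-handed (so a half turn about x gives the same grasp; the last joint's range is limited). The gripper opens to 87 mm and grips with 3 to 60 N. Pads are 19 mm wide; open, the fingers measure 117 mm over their backs; the gripper's body (75 mm by 190 mm) begins 51 mm behind the grasp point.
Start: joints at [-1.176, 0.321, -0.07, 1.45, 0.023, 1.371, -0.057], TCP at [241.609, 603.449, 222.587] pointing down, gripper open.
Joint ranges: [-2.86, 2.86], [-0.3, 2.09], [-1.38, 1.24], [0.06, 2.45], [-1.56, 4.7], [0.09, 2.05], [-2.69, 2.69]. Speed limits (rad/s): [2.57, 2.57, 3.14, 3.14, 3.14, 3.14, 3.14].

## Interface

Orientations are given as [roll, pitch, yaw] about the fixed x, y, z axes, in that order (R = Rz(yaw) Ry(pitch) Rx(roll)).
In Python, from workcell import r gives the robot as it stands.
- The arm moves only by the tool jog_arm, never from a script. Its argument "deltas" is a list of rows, each a list of 3 entries, a list of its own where there are three numbers: the closure in counts, from 0 (fully open) to 255 (shut), then the shift along the world's x, y, z in mm, then the turn about the world's z in rad. A call has 1 to 8 rows; each row is the pose to reach, as a shift and turn from the pose measured when the call began; what a row does not reach only later rows make up. A row lasts 1/8 s, in which the tool goes at most 62.5 mm and 10.7 degrees, less where a joint would pass 70% of its speed; a pose out of reach is approached as far as the arm can. A call with a gripper value outside its range is refused whole. The fingers move at their own pace and stop on an object; "grip_force" is the grip in N (left out, the last holds). Time passes only in rows, so rows that repeat a pose let the fingers close. It gives the time, the measured TCP pose, the force and the opening at its end, in the units of the state.
- r.read_state(): the state, without advancing time (a new reading comes with each control period).
- r.grab_frame(name): name is "side" or "top"; returns a dict with "color" (400x640x3 uint8, blue, green, red), "fx", "fy", "cx", "cy" (pixels), "rvec" (rotation vector, rad) and "tvec" (3), from world to camera coordinates, as OpenCV has them. Camera axes: x right, y down, z forward; pixel columns grow to the right and rows downward; lengths in mm; the calibration is good to about 2 mm. A picture is of the moment at which its call begins. There is no depth.
- r.sign_off(): hands the job in, once; it reports no verdict.
Trained networks look in the newest picture that a camera, given by its name, has taken for a name from the list of things; names that differ only in an ending like _2 or _b are one class to them, and where a whole thing is asked for, a point or a joint stands for the part that bears it (a point fixed in the world has none). Each returns a list of dicts, best first, with "confidence" (0 to 1); they miss things now and then, are a little off and sometimes report something else, mostly with a low value. They report only what shows in the picture. A call takes as long as a camera call. They do not tell look-alikes from the thing itself.
- r.recognise(camera, name): "centre" ([column, row] as shares, 0 to 1, of the picture: columns of its width, rows of its height, amid what is visible of it).
- r.trace(camera, name): "mask" (400x640 bool, what is visible of it) and "centre" ([column, row] as shares, 0 to 1, of the picture: columns of its width, rows of its height, amid what is visible of it).
The state is a dict: "clock": time; "joint_positions": joint angles; "qvel": joint speeds; "joint_efforts": joint torques, N m; "position": TCP position; "eef_rot": TCP orientation; "ft_force": force on the tool from outside, world axes, zero at the start; "ft_torque": the same for the moment, N m; "width": opening from 0.0 (shut) to 1.0 (fully open).
Only numpy, scipy, OpenCV 4.12 (cv2) and the standard library are available. Lean on these libraries where they do the work, as an engineer would, in place of code of your own. Each camera call takes 0.05 s, during which the arm holds its last target.

## Task

Stand the orange tube rack in the mixer's tray, keeping it upright, then press the blue-tipped clamp lever down until it stays down by itself. Then swing the red-knobbed selector lever round to the notch with the green mark and leave it resting there. Leave the other things on the bench where they are.

Things in the scene. Friction and masses are not known exactly. Their poses are not given: they have to be found in the camera images.
- orange_rack_center (a point): Centre (half-way up) of the solid orange tube rack, the thing to load: 56 mm along its x, 110 mm along its y, 60 mm high, with tube caps standing 9 mm above its top; about 0.25 kg (varies). z up. It fits the tray either way round. Grip it across its 56 mm width by the flat sides, at or above the centre.
- mixer: Fixed cream mixer: 180 mm along its x, 385 mm along its y, deck 50 mm high. Its x points away from the robot, y left, z up; turned by up to 0.25 rad. From left to right it carries the clamp lever, the tray and the selector lever with its marks.
- tray (a point): Centre of the tray's floor, 53 mm above the bench; axes as the mixer's. The rack goes in with its 110 mm length along this y. Clear inside: 80 mm along x, 124 mm along y, both centred here; the lips and the jaw are 10 mm high above the floor. The rack stands loosely in it.
- jaw_face (a point): Middle of the face of the blue jaw bar along the tray's front; it slides towards the rack, 40 mm per rad of the clamp lever, as that is pressed, and pushes the rack back by up to 12 mm.
- clamp (a joint): Clamp lever angle in rad: 0 = up at about 30 degrees (a spring lifts it), growing as it is pressed down; past about 0.38 the detent takes over and holds it at about 0.48, nearly level; hard stop 0.53. Pressing needs up to about 8 N at the pad.
- clamp_pad (a point): Centre of the top face of the blue pad at the clamp lever's free end, at the left end of the mixer, where to press; pad 42 mm along the lever, 34 mm wide. It is 122 mm in front of the hinge along the lever and moves in an arc about the hinge, from about 132 mm above the bench (up) to 77 mm (held down).
- clamp_hinge (a point): Hinge axis of the clamp lever (runs along the mixer's y), 64 mm above the bench; the lever points from here towards the robot side of the mixer.
- selector (a joint): Selector lever, angle in rad about a vertical axis: 0 points to the mixer's -x (front), positive swings to the mixer's right (-y). Detent notches at -0.66 (parked, small grey dot, where it starts), -0.22, 0.22 and 0.66; stops at -0.78 and 0.78. Sprung into the nearest notch when let go; up to about 9 N at the knob to leave one.
- selector_knob (a point): Centre of the upright red knob on the selector lever: 24 mm in diameter, 45 mm high (70 to 115 mm above the bench), 78 mm from the pivot.
- selector_point (a point): Point fixed to the selector lever, 118 mm from its pivot along the lever (just beyond its red nose): it stands over the middle of a mark when the lever is in that mark's notch.
- dial_pivot (a point): Vertical axis of the selector lever, at deck height, on the right part of the mixer.
- mark_green_top (a point): Centre of the green mark, a flat disc 24 mm in diameter on the mixer's deck 118 mm from the selector's pivot, in front of its notch. It may be at any of the three notches other than the parked one; yellow and white discs mark the other two.
- blue_rack_center (a point): Centre (half-way up) of a blue tube rack of the same shape as the orange one; leave it.
- clear_bottle: Clear reagent bottle, 72 mm in diameter, 150 mm high; origin under its centre; leave it.
- amber_bottle: Amber reagent bottle, 68 mm in diameter, 140 mm high; origin under its centre; leave it.
- tip_box: Green box 85 x 125 x 60 mm; origin under its centre; leave it.
- tape_roll: Yellow tape roll lying flat, 90 mm in diameter, 24 mm high; origin under its centre; leave it.
- carton: Red carton 90 x 140 x 50 mm; origin under its centre; leave it.
- beaker: White beaker, 80 mm in diameter, 100 mm high; origin under its centre; leave it.
Not all that is in view belongs to the job. Leave any pink or yellow look-alike of the part that bears orange_rack_center alone.

How it is judged:
By the outcome, as a careful person would: the job done as asked, in the order asked, and still so for the second after the job is handed in, with the robot touching nothing.
It also fails if it takes over 67 s, if anything falls off the work surface, if the arm or the gripper's body presses on something with over 40 N, if the wrist force passes 120 N, or if a joint passes its speed limit or range.

## Working session

There is one attempt and no reset: what is moved stays moved. The work goes in short steps, Python scripts to look and compute and a tool call to move; the robot and the scene stay as the last step left them, time stands still between calls to the robot, and variables do not carry over. Pictures are saved under pics/ and viewed, and the job is handed in when it is done.

Besides the shell and the picture viewer there is one more tool, called after "Emit:" as name(argument=value, ...) on one line, values as JSON. jog_arm: Moves the arm, as the interface text tells. Its arguments: {"type":"object","properties":{"deltas":{"type":"array"},"grip_force":{"type":"number"}},"required":["deltas"]}

```bash
ls; mkdir -p pics
python3 - <<'E'
from workcell import r
import cv2
s=r.read_state();print({k:(v if not hasattr(v,'round') else v) for k,v in s.items()}); print(r.pinch_z)
for c in('side','top'):
    f=r.grab_frame(c);cv2.imwrite(f'pics/{c}0.png',f['color']);print({k:v for k,v in f.items() if k!='color'})
E
```

```text
pics
{'clock': 0.0, 'joint_positions': array([-1.17592939,  0.3218333 , -0.07009699,  1.45166451,  0.02263576,
        1.37079417, -0.05696307]), 'qvel': array([-0.00142803,  0.00017372,  0.00072912,  0.0021186 , -0.0002368 ,
        0.00164421, -0.00169406]), 'joint_efforts': array([ 1.31760762e-04, -4.91293502e+01, -4.03269734e-01, -3.12519407e+01,
       -6.37760991e-02,  4.39606409e-02,  1.76724748e-04]), 'position': array([241.40852692, 602.91710903, 221.46019457]), 'eef_rot': array([-1.50334703,  1.56888422, -1.88412792]), 'ft_force': array([0.26002437, 0.69461464, 0.37503505]), 'ft_torque': array([-3.03452117e-05, -3.51975621e-02,  3.09929615e-02]), 'width': 1.0000019316644992}
-18.700000000000003
{'fx': 376.14510737818233, 'fy': 376.14510737818233, 'cx': 324.89159725396894, 'cy': 193.66133186146186, 'rvec': array([ 2.15174885, -0.22740685,  0.1380895 ]), 'tvec': array([-562.21003224,  126.44302716, 1114.60597925])}
{'fx': 516.1878625174149, 'fy': 516.1878625174149, 'cx': 320.6002522528662, 'cy': 200.04059031143044, 'rvec': array([ 2.17190569, -2.22038333,  0.07700461]), 'tvec': array([ -24.32823788,  575.4638832 , 1593.45660823])}
```

View pics/side0.png

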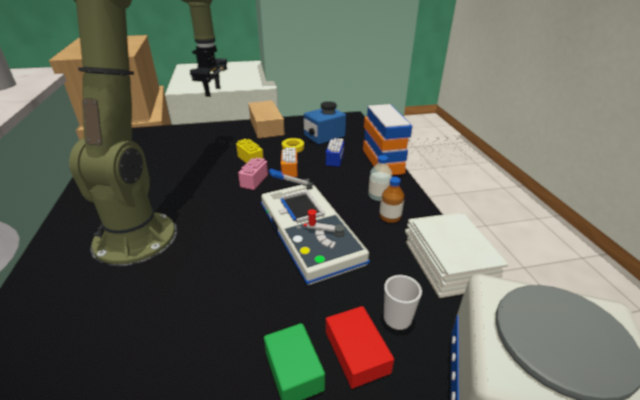

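View pics/top0.png

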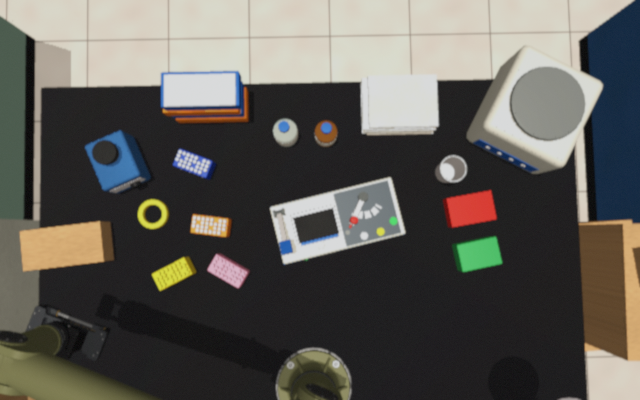

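```bash
cat > h.py <<'E'
import numpy as np,cv2
from workcell import r
def ray(f,u,v,z):
    R=cv2.Rodrigues(f['rvec'])[0];t=f['tvec']
    d=R.T@np.array([(u-f['cx'])/f['fx'],(v-f['cy'])/f['fy'],1]);o=-R.T@t
    return o+d*(z-o[2])/d[2]
def proj(f,P):
    K=np.array([[f['fx'],0,f['cx']],[0,f['fy'],f['cy']],[0,0,1]])
    return cv2.projectPoints(np.array(P,float).reshape(-1,3),f['rvec'],f['tvec'],K,None)[0].reshape(-1,2)
def crop(f,x0,y0,x1,y1,s,name):
    cv2.imwrite(name,cv2.resize(f['color'][y0:y1,x0:x1],None,fx=s,fy=s,interpolation=cv2.INTER_CUBIC))
E
python3 - <<'E'
from h import *
f=r.grab_frame('top')
crop(f,260,165,420,275,5,'pics/mix.png');crop(f,140,140,260,300,3.6,'pics/rk.png')
Z=dict(orange_rack_center=69,tray=53,clamp_pad=132,selector_knob=115,mark_green_top=50,mixer=50)
for n in Z:
    for d in r.trace('top',n)[:3]:
        u=d['centre'][0]*640;v=d['centre'][1]*400
        print(n,round(d['confidence'],2),u,v,ray(f,u,v,Z[n]).round(1),d['mask'].sum(), cv2.minAreaRect(np.argwhere(d['mask'])[:,::-1].astype(np.float32)))
E
```

```text
orange_rack_center 0.96 207.616 224.6 [505.2 304.7  69. ] 717 ((210.17469787597656, 226.18997192382812), (39.252620697021484, 19.49414825439453), 7.594643592834473)
orange_rack_center 0.94 227.328 272.52 [360.8 247.2  69. ] 726 ((228.09999084472656, 270.20001220703125), (36.34217834472656, 20.589763641357422), 29.74488067626953)
orange_rack_center 0.93 172.608 273.20000000000005 [362.5 410.3  69. ] 755 ((173.70001220703125, 273.3999938964844), (19.230182647705078, 40.24921798706055), 63.43495178222656)
tray 0.78 340.48 217.72 [517.4 -96.   53. ] 7410 ((336.5882873535156, 220.85296630859375), (60.63390350341797, 126.84613037109375), 75.96376037597656)
clamp_pad 0.71 282.304 241.32 [451.2  77.3 132. ] 310 ((282.4807434082031, 232.4038543701172), (44.12613296508789, 11.7669677734375), 78.69007110595703)
selector_knob 0.72 282.81600000000003 239.92 [454.9  76.8 115. ] 266 ((281.79412841796875, 232.67648315429688), (42.44373321533203, 10.914102554321289), 75.96376037597656)
selector_knob 0.62 356.99199999999996 211.0 [ 534.5 -141.8  115. ] 213 ((357.475341796875, 209.70668029785156), (8.134013175964355, 35.84547805786133), 23.498565673828125)
mark_green_top 0.4 393.21599999999995 220.8 [ 504.5 -257.    50. ] 37 ((393.00006103515625, 221.00003051757812), (5.656853675842285, 5.656853675842285), 45.0)
mark_green_top 0.37 468.67199999999997 210.4 [ 531.2 -489.3   50. ] 1410 ((469.14447021484375, 209.25819396972656), (29.563711166381836, 48.649147033691406), 79.2156982421875)
mixer 0.58 338.624 221.48 [506.1 -90.2  50. ] 7411 ((336.9412536621094, 221.26470947265625), (60.6338996887207, 126.84613037109375), 75.96376037597656)
```

View pics/mix.png

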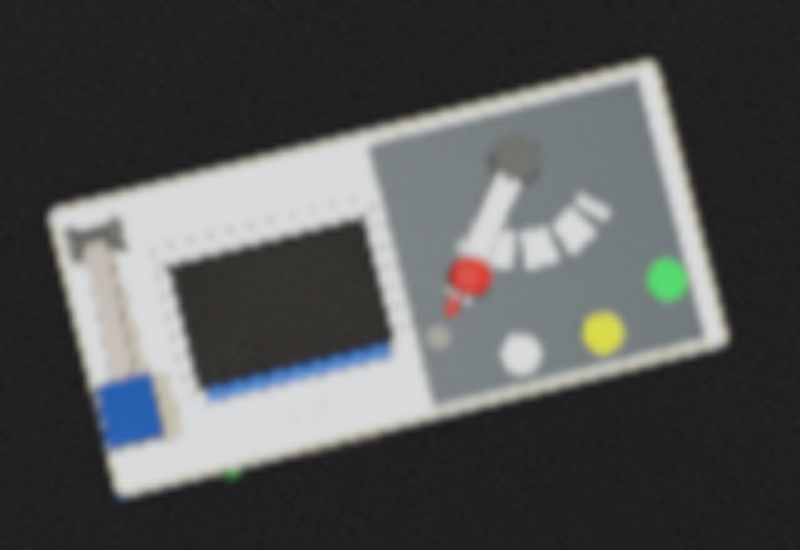

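View pics/rk.png

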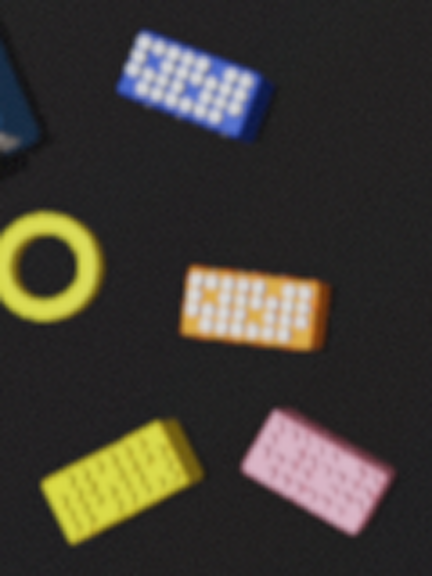

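```bash
cat > fit.py <<'E'
from h import *
from scipy.optimize import minimize
def hullmask(f,P,S=4):
    p=proj(f,P);h=cv2.convexHull(((p+0.5)*S).astype(np.float32))
    m=np.zeros((400*S,640*S),np.float32);cv2.fillConvexPoly(m,np.round(h).astype(int),1)
    return cv2.resize(m,(640,400),interpolation=cv2.INTER_AREA)
def box(x,y,a,L,W,z0,z1):
    c,s=np.cos(a),np.sin(a)
    return [(x+c*u-s*v,y+s*u+c*v,z) for u in(-L/2,L/2) for v in(-W/2,W/2) for z in(z0,z1)]
def fitbox(obs,L,W,z0,z1,x0):
    def cost(q): return sum(np.abs(hullmask(f,box(*q,L,W,z0,z1))-m).sum() for f,m in obs)
    best=None
    for da in(-.1,0,.1):
        s=np.array([x0[0],x0[1],x0[2]+da]);sim=np.vstack([s]+[s+d for d in np.diag([8,8,.1])])
        o=minimize(cost,s,method='Nelder-Mead',options=dict(initial_simplex=sim,xatol=.05,fatol=.2))
        if best is None or o.fun<best.fun:best=o
    return best.x,best.fun
E
python3 - <<'E'
from fit import *
F={c:r.grab_frame(c) for c in('top','side')}
def tm(c,n,near):
    r_=r.trace(c,n)
    b=min(r_,key=lambda d:np.hypot(d['centre'][0]*640-near[0],d['centre'][1]*400-near[1]))
    print(c,n,b['confidence'],b['mask'].sum(),np.array(b['centre'])*[640,400]);return b['mask'].astype(np.float32)
a=tm('top','orange_rack_center',(210,225));b=tm('side','orange_rack_center',(289,160))
for o in([(F['top'],a)],[(F['side'],b)],[(F['top'],a),(F['side'],b)]):print(fitbox(o,56,110,0,66,(505,303,-.1)))
a=tm('top','mixer',(338,221));b=tm('side','mixer',(315,230))
for o in([(F['top'],a)],[(F['side'],b)],[(F['top'],a),(F['side'],b)]):print(fitbox(o,180,385,0,50,(506,-80,.24)))
f=F['top']
C=lambda x,y,z:ray(f,260+x/5,165+y/5,z).round(1)
print('tray floor',[C(*p,53) for p in((172,268),(365,220),(392,343),(205,388))])
print('deck',[C(*p,50) for p in((50,210),(655,60),(728,345),(118,497))])
for n,p,z in(('grn',(667,280),50),('yel',(604,334),50),('wht',(521,354),50),('dot',(438,336),50),('knob',(470,276),115),('piv',(516,158),80),('pad',(130,410),132),('hinge',(97,240),70)):print(n,C(*p,z))
crop(F['side'],220,120,380,290,4.5,'pics/sd.png')
E
```

```text
top orange_rack_center 0.86 735 [209.088 226.6  ]
side orange_rack_center 0.37 188 [283.584 175.2  ]
(array([ 5.01939027e+02,  3.02718731e+02, -1.24531900e-01]), np.float64(44.875))
(array([ 4.53479004e+02,  2.97621471e+02, -8.37397232e-02]), np.float64(455.125))
(array([ 5.01953727e+02,  3.01776876e+02, -1.25401366e-01]), np.float64(639.75))
top mixer 0.73 7176 [336. 222.]
side mixer 0.7 6455 [310.4 231.2]
(array([ 5.09659566e+02, -8.59672182e+01,  2.21364957e-01]), np.float64(339.8125))
(array([ 5.07024605e+02, -8.35519678e+01,  2.16493435e-01]), np.float64(484.8125))
(array([ 5.08469953e+02, -8.51904494e+01,  2.19136886e-01]), np.float64(869.625))
tray floor [array([517.8,  44.4,  53. ]), array([544.5, -73.8,  53. ]), array([469.3, -88.4,  53. ]), array([444.6,  25.7,  53. ])]
deck [array([554.9, 118.2,  50. ]), array([ 639. , -254.3,   50. ]), array([ 463.5, -293.5,   50. ]), array([379.8,  79.9,  50. ])]
grn [ 503.9 -257.5   50. ]
yel [ 471.9 -218.    50. ]
wht [ 460.8 -167.    50. ]
dot [ 472.9 -116.7   50. ]
knob [ 507.8 -132.3  115. ]
piv [ 578.6 -164.4   80. ]
pad [434.7  66.9 132. ]
hinge [535.3  88.5  70. ]
```

View pics/sd.png

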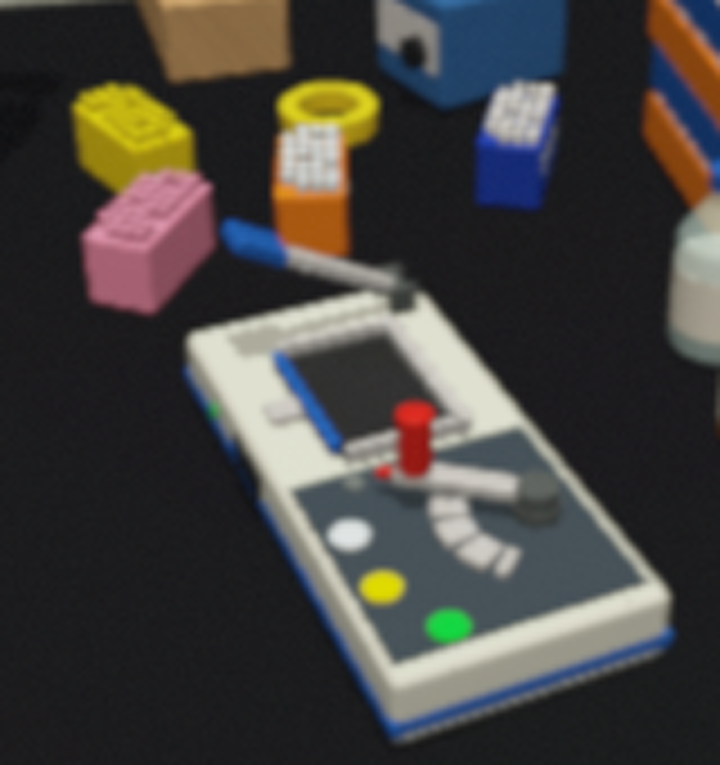

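Run:
```python
from fit import *
from scipy.optimize import least_squares
f=r.grab_frame('top');R=cv2.Rodrigues(f['rvec'])[0];print('cam',-R.T@f['tvec'])
M={.66:(503.9,-257.5),.22:(471.9,-218),-.22:(460.8,-167),-.66:(472.9,-116.7)}
def res(q):
    return np.concatenate([np.array(q[:2])-118*np.array([np.cos(a+q[2]),np.sin(a+q[2])]) *0+ 118*np.array([-np.cos(-a+q[2]),-np.sin(-a+q[2])])-np.array(p) for a,p in M.items()])
# mixer dir (-cos a,-sin a) rotated by yaw -> (-cos(a+yaw), -sin(a+yaw))
def res(q): return np.concatenate([np.array(q[:2])-118*np.array([np.cos(a+q[2]),np.sin(a+q[2])])-np.array(p) for a,p in M.items()])
o=least_squares(res,[580,-165,.22]);print(o.x,o.fun.round(1))
C=lambda x,y,z:ray(f,260+x/5,165+y/5,z)
a=.221;Q=np.array([[np.cos(a),-np.sin(a)],[np.sin(a),np.cos(a)]]);c=np.array([509.2,-86.5])
loc=lambda P:(Q.T@(np.array(P)[:2]-c)).round(1)
for z in(53,63):print(z,[loc(C(*p,z)) for p in((172,268),(365,220),(392,343),(205,388))])
for n,p,z in(('grn',(667,280),50),('dot',(438,336),50),('knob',(470,276),115),('pad',(130,410),132),('hinge',(97,240),70)):print(n,loc(C(*p,z)))
# blue colour jaw mask
hsv=cv2.cvtColor(f['color'],cv2.COLOR_BGR2HSV)
m=(cv2.inRange(hsv,(100,120,80),(125,255,255))>0);n,l,st,ce=cv2.connectedComponentsWithStats(m.astype(np.uint8))
for i in range(1,n):
    if 270<ce[i][0]<345 and 220<ce[i][1]<265: print(st[i],ce[i],loc(ray(f,*ce[i],63)),loc(ray(f,*ce[i],132)),ray(f,*ce[i],132))
d=[x for x in r.trace('top','jaw_face')][:2];print([(x['confidence'],np.array(x['centre'])*[640,400],x['mask'].sum()) for x in d])
s=r.grab_frame('side')
# projections of tray candidate in side
for tc in ((-8,62),):
  P=[c+Q@(np.array(tc)+np.array(d)) for d in((40,62),(40,-62),(-40,-62),(-40,62))]
  print('side px crop',(proj(s,[(*p,53) for p in P])-[220,120])*4.5,'top',(proj(f,[(*p,53) for p in P])-[260,165])*5)
```

```text
cam [ 479.13223616  -18.96782974 1625.09292905]
[ 5.79110057e+02 -1.67327538e+02  2.17400980e-01] [-0.2 -0.6  0.3  0.7  0.3 -0.  -0.4 -0.1]
53 [array([ 37.1, 125.8]), array([37.2,  4.7]), array([-39.4,   6.9]), array([-38.4, 123.7])]
63 [array([ 36.8, 125.4]), array([36.9,  5.1]), array([-39.2,   7.3]), array([-38.3, 123.4])]
grn [ -42.7 -165.7]
dot [-42.  -21.5]
knob [-11.4 -44.4]
pad [-39.1 166. ]
hinge [ 63.8 165. ]
[302 234  35  10  84] [319.11904762 238.38095238] [-39.1  67.3] [-38.1  67.5] [457.27569018 -28.98456832 132.        ]
[280 241  12  13 125] [285.232 246.944] [-39.5 172.6] [-38.4 168.1] [434.88030467  69.141742   132.        ]
[(0.48, array([319.488, 242.   ]), np.int64(135)), (0.31, array([282.368, 241.8  ]), np.int64(348))]
side px crop [[375.32719367 336.1135989 ]
 [446.71809777 431.59349252]
 [333.79473584 462.34252706]
 [269.5339129  362.13990685]] top [[176.84566131 275.44581163]
 [374.46731833 226.44953466]
 [406.37718343 354.09671403]
 [208.25595144 403.47395372]]
```

```bash
cat >> h.py <<'E'
from scipy.spatial.transform import Rotation as Ro
def st():
    s=r.read_state();A=Ro.from_euler('xyz',s['eef_rot']).as_matrix()
    print('t',round(s['clock'],2),'pos',s['position'].round(1),'xax',A[:,0].round(3),'yax ang',round(np.arctan2(A[1,1],A[0,1]),3),'F',np.round(s['ft_force'],1),'w',round(s['width'],3),'j7',s['joint_positions'].round(2))
    return s
E
python3 -c "
from h import *
st()"
```

```text
t 0.9 pos [241.6 603.5 222.6] xax [ 0.  0. -1.] yax ang 1.19 F [-0.4 -0.2  0.3] w 0.997 j7 [-1.18  0.32 -0.07  1.45  0.02  1.37 -0.06]
```

Emit:
jog_arm(deltas=[[0,[30,-38,0],-0.16],[0,[65,-75,0],-0.33],[0,[98,-113,0],-0.49],[0,[130,-150,0],-0.66],[0,[163,-188,0],-0.82],[0,[195,-226,0],-0.98],[0,[228,-263,-40],-1.15],[0,[260,-301,-80],-1.315]], grip_force=25)

```text
clock: 1.9
position: [501.7, 303.1, 144.1]
eef_rot: [2.368, 1.568, 0.667]
ft_force: [-0.5, 0.0, -0.6]
width: 0.999
```

Run:
```python
from h import *
st();f=r.grab_frame('side');crop(f,200,60,400,200,4,'pics/a1.png');st()
```

```text
t 1.9 pos [501.7 303.1 144.1] xax [ 0.002  0.002 -1.   ] yax ang -0.13 F [-0.5  0.  -0.6] w 0.999 j7 [-0.84  0.24  0.29  1.73 -0.07  1.18 -0.66]
t 1.95 pos [503.9 293.  138.1] xax [-0.002 -0.009 -1.   ] yax ang -0.145 F [ 1.5 -7.2 -3.4] w 0.999 j7 [-0.83  0.24  0.3   1.74 -0.07  1.18 -0.66]
```

View pics/a1.png

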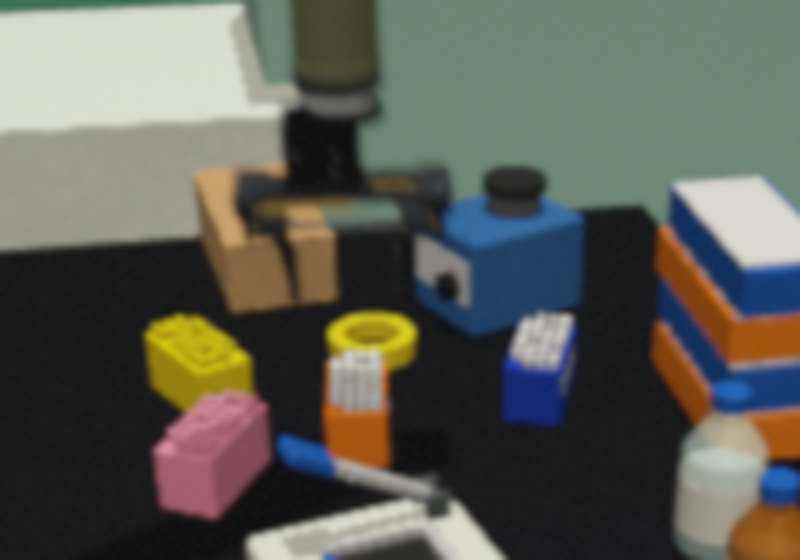

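Emit:
jog_arm(deltas=[[0,[-2,10,0],0.02],[0,[-2,10,0],0.02],[0,[-2,10,0],0.02]])

```text
clock: 2.33
position: [501.5, 304.9, 139.1]
eef_rot: [0.025, 1.563, -1.668]
ft_force: [0.8, 0.3, -0.1]
width: 1.001
```

Run:
```python
from h import *
st()
```

```text
t 2.33 pos [501.5 304.9 139.1] xax [-0.001 -0.008 -1.   ] yax ang -0.122 F [ 0.8  0.3 -0.1] w 1.001 j7 [-0.84  0.25  0.29  1.73 -0.07  1.18 -0.66]
```

Emit:
jog_arm(deltas=[[0,[0,-2,-35],0],[0,[0,-2,-70],0],[0,[0,-2,-95],0],[0,[0,-2,-114],0],[0,[0,-2,-114],0],[0,[0,-2,-114],0]])

```text
clock: 3.08
position: [502.3, 303.7, 26.2]
eef_rot: [0.252, 1.564, -1.44]
ft_force: [1.0, -0.5, 1.3]
width: 0.998
```

Run:
```python
from h import *
st();f=r.grab_frame('top');crop(f,160,180,260,260,6,'pics/a2.png')
```

```text
t 3.08 pos [502.3 303.7  26.2] xax [ 0.001 -0.006 -1.   ] yax ang -0.121 F [ 1.  -0.5  1.3] w 0.998 j7 [-0.82  0.37  0.27  1.82 -0.11  0.97 -0.63]
```

View pics/a2.png

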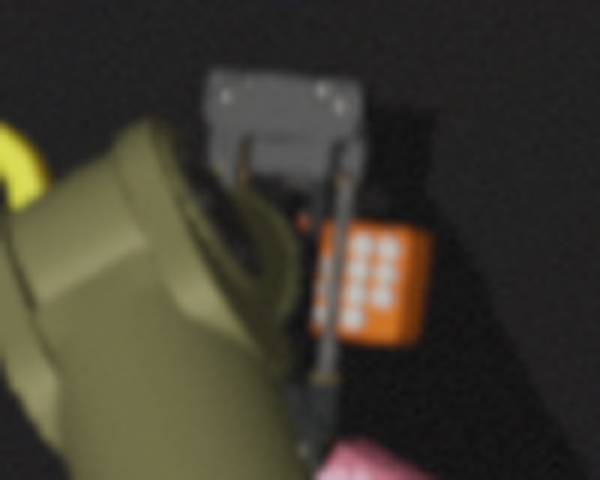

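Gripper body straddles the rack; close, then lift a little.

Emit:
jog_arm(deltas=[[255,[0,0,0],0],[255,[0,0,0],0],[255,[0,0,0],0],[255,[0,0,0],0],[255,[0,0,0],0],[255,[0,0,0],0]], grip_force=30)

```text
clock: 3.88
position: [502.4, 303.7, 26.5]
eef_rot: [0.278, 1.565, -1.414]
ft_force: [-0.0, -0.2, 1.4]
width: 0.64
```

Emit:
jog_arm(deltas=[[255,[0,0,25],0],[255,[0,0,60],0],[255,[0,0,100],0],[255,[0,0,135],0],[255,[0,0,150],0],[255,[0,0,150],0]])

```text
clock: 4.62
position: [502.6, 303.8, 176.6]
eef_rot: [0.416, 1.565, -1.276]
ft_force: [-0.4, 0.1, -1.9]
width: 0.642
```

Run:
```python
from h import *
st();f=r.grab_frame('side');crop(f,200,60,400,200,4,'pics/a3.png')
```

```text
t 4.62 pos [502.6 303.8 176.6] xax [ 0.002 -0.006 -1.   ] yax ang -0.122 F [-0.4  0.1 -1.9] w 0.642 j7 [-0.85  0.22  0.29  1.68 -0.06  1.25 -0.66]
```

View pics/a3.png

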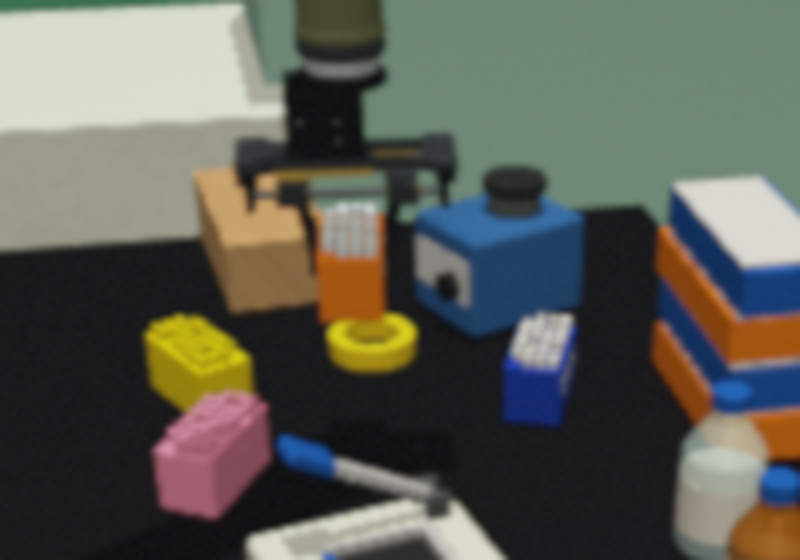

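Emit:
jog_arm(deltas=[[255,[0,-20,25],0.03],[255,[-2,-65,30],0.08],[255,[-4,-110,30],0.13],[255,[-5,-160,30],0.18],[255,[-7,-210,30],0.24],[255,[-8,-260,30],0.29],[255,[-8,-300,30],0.32],[255,[-8,-326,30],0.34]])

```text
clock: 5.68
position: [492.4, -25.1, 203.3]
eef_rot: [-0.356, 1.563, -1.71]
ft_force: [0.1, 0.4, -1.9]
width: 0.644
```

Emit:
jog_arm(deltas=[[255,[0,0,0],0],[255,[0,0,0],0],[255,[0,0,0],0]])

```text
clock: 6.05
position: [492.2, -23.5, 202.7]
eef_rot: [-0.496, 1.563, -1.848]
ft_force: [-0.1, -0.6, -1.8]
width: 0.641
```

Run:
```python
from h import *
st();f=r.grab_frame('side');crop(f,220,120,380,290,4.5,'pics/a4.png')
f=r.grab_frame('top');crop(f,260,165,420,275,5,'pics/a5.png')
```

```text
t 6.05 pos [492.2 -23.5 202.7] xax [-0.002 -0.008 -1.   ] yax ang 0.219 F [-0.1 -0.6 -1.8] w 0.641 j7 [-0.54 -0.02  0.53  1.87  0.02  1.29  0.2 ]
```

View pics/a4.png

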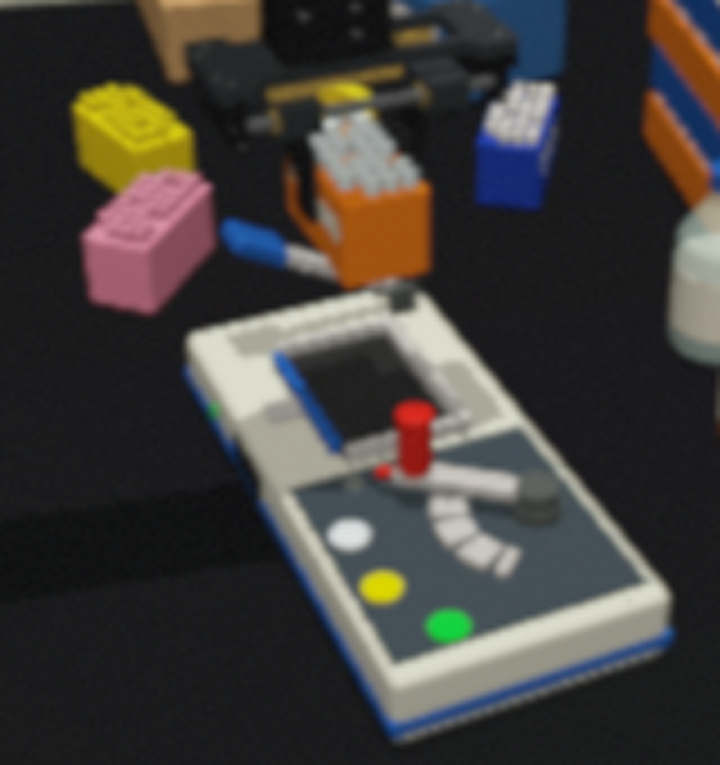

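View pics/a5.png

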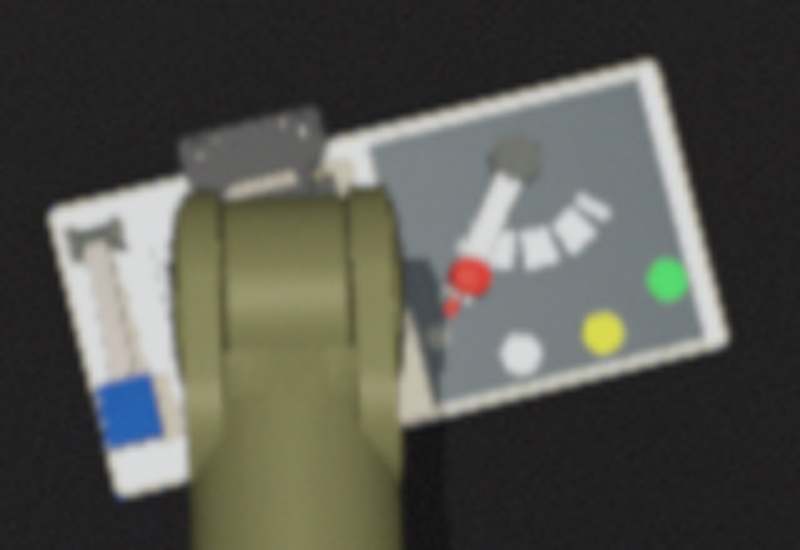

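Run:
```python
from h import *
f=r.grab_frame('side')
a=.219;Q=np.array([[np.cos(a),-np.sin(a)],[np.sin(a),np.cos(a)]]);c=np.array([492.2,-23.5])
zb=202.7-26.4
for d in(-4,0,4):
  print(d,[((proj(f,[(*(c+Q@np.array(p)),z)])[0]-[220,120])*4.5).round(0) for p,z in(((-28,-55+d),zb),((28,-55+d),zb),((28,-55+d),zb+60),((-28,-55+d),zb+60))])
# crop pixel -> image (account for resize half px)
im=f['color'];hsv=cv2.cvtColor(im,cv2.COLOR_BGR2HSV)
m=cv2.inRange(hsv,(5,150,80),(20,255,255));m[:, :280]=0;m[:,320:]=0
n,l,s,ce=cv2.connectedComponentsWithStats(m);print(s[1:],)
i=1+np.argmax(s[1:,4]);cn=max(cv2.findContours((l==i).astype(np.uint8),0,1)[0],key=cv2.contourArea)
print(((cv2.approxPolyDP(cn,1.5,True)[:,0]-[220,120])*4.5+1.75).tolist())
```

```text
-4 [array([350., 290.]), array([433., 271.]), array([433., 186.]), array([347., 205.])]
0 [array([347., 287.]), array([431., 268.]), array([431., 183.]), array([344., 202.])]
4 [array([345., 284.]), array([428., 265.]), array([428., 180.]), array([342., 199.])]
[[311 127   1   1   1]
 [284 157  32  27 495]]
[[289.75, 181.75], [289.75, 208.75], [334.75, 258.25], [343.75, 285.25], [429.25, 267.25], [424.75, 181.75], [366.25, 199.75], [357.25, 190.75], [343.75, 195.25], [316.75, 168.25], [321.25, 195.25], [343.75, 217.75], [334.75, 244.75], [298.75, 213.25]]
```

Emit:
jog_arm(deltas=[[255,[2,-1,-30],0],[255,[2,-1,-60],0],[255,[2,-1,-85],0],[255,[2,-1,-105],0],[255,[2,-1,-108],0],[255,[2,-1,-108],0],[255,[2,-1,-108],0]])

```text
clock: 7.08
position: [495.4, -25.0, 96.3]
eef_rot: [-0.122, 1.563, -1.475]
ft_force: [-0.3, 0.3, -2.7]
width: 0.642
```

Run:
```python
from h import *
st();f=r.grab_frame('side');crop(f,250,150,350,240,7,'pics/a6.png')
```

```text
t 7.08 pos [495.4 -25.   96.3] xax [ 0.001 -0.007 -1.   ] yax ang 0.219 F [-0.3  0.3 -2.7] w 0.642 j7 [-0.52  0.1   0.54  2.   -0.05  1.06  0.26]
```

View pics/a6.png

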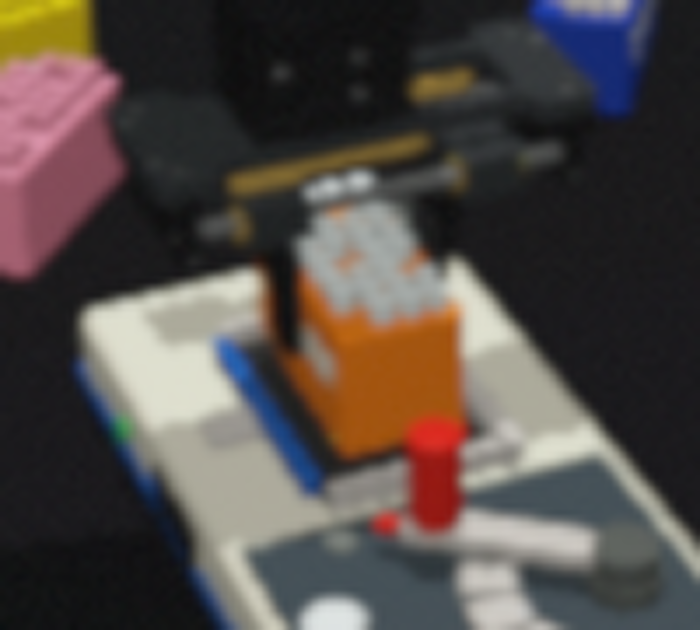

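Run:
```python
from h import *
f=r.grab_frame('side')
a=.2185;Q=np.array([[np.cos(a),-np.sin(a)],[np.sin(a),np.cos(a)]])
c=np.array([494,-23.3])
crop(f,250,150,350,240,7,'pics/tmp.png');im=cv2.imread('pics/tmp.png')
def P(p,z): return tuple(((proj(f,[(*(p),z)])[0]-[250,150]+.5)*7).round().astype(int).tolist())
def poly(c,hx,hy,z,col): cv2.polylines(im,[np.array([P(c+Q@np.array(d),z) for d in((hx,hy),(hx,-hy),(-hx,-hy),(-hx,hy))])],True,col,1)
poly(c,40,62,63,(0,255,255));poly(c,40,62,53,(0,255,0))
t=np.array([495.4,-25.]);poly(t,28,55,96.3-26.4,(255,0,255));poly(t,28,55,53,(255,255,255))
# deck corners
cv2.imwrite('pics/a7.png',im)
```

```text
(no output)
```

View pics/a7.png

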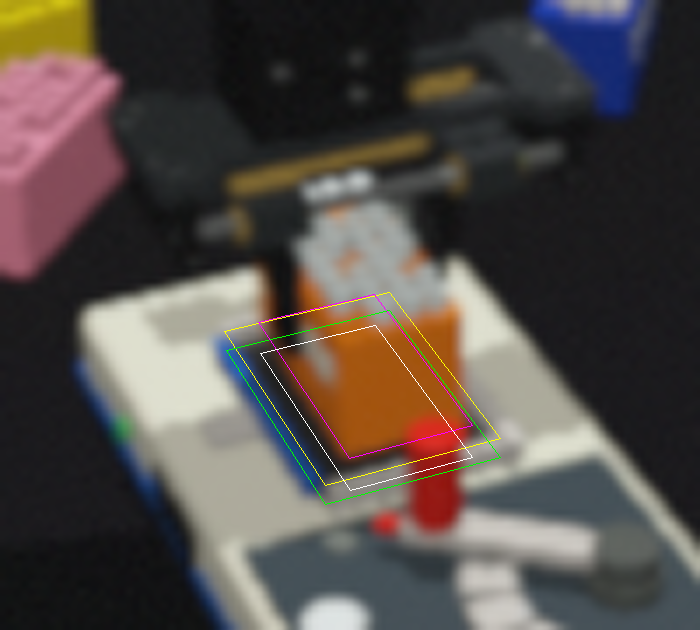

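Emit:
jog_arm(deltas=[[255,[-1,1,-5],0],[255,[-1,1,-10],0],[255,[-1,1,-14],0],[255,[-1,1,-17],0],[255,[-1,1,-17],0],[255,[-1,1,-17],0]])

```text
clock: 7.92
position: [493.9, -24.1, 79.6]
eef_rot: [-0.264, 1.564, -1.616]
ft_force: [-3.4, -1.2, 4.7]
width: 0.644
```

Run:
```python
from h import *
st();f=r.grab_frame('side');crop(f,250,150,350,240,7,'pics/a8.png')
```

```text
t 7.92 pos [493.9 -24.1  79.6] xax [-0.    -0.007 -1.   ] yax ang 0.218 F [-3.4 -1.2  4.7] w 0.644 j7 [-0.52  0.12  0.54  2.01 -0.06  1.02  0.27]
```

View pics/a8.png

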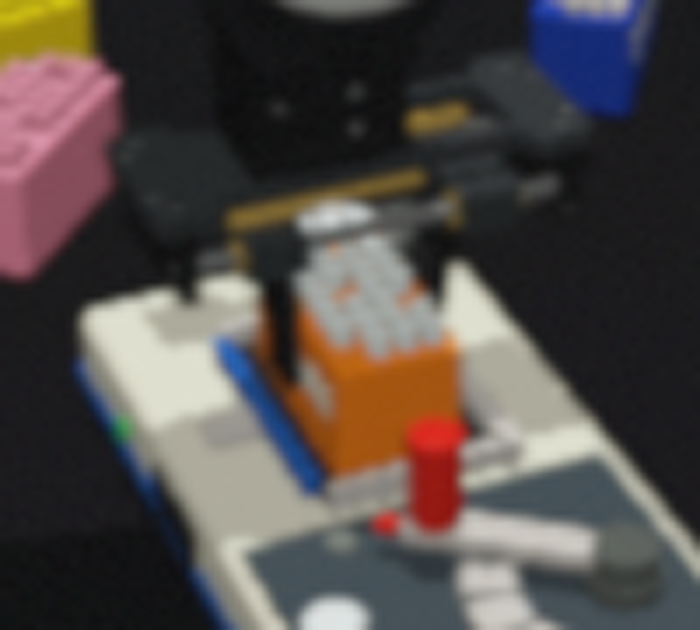

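Emit:
jog_arm(deltas=[[0,[0,0,0],0],[0,[0,0,0],0],[0,[0,0,0],0],[0,[0,0,0],0],[0,[0,0,30],0],[0,[0,0,70],0],[0,[0,0,110],0],[0,[0,0,140],0]])

```text
clock: 8.98
position: [494.4, -24.1, 221.4]
eef_rot: [-0.004, 1.564, -1.357]
ft_force: [0.2, -0.9, -1.2]
width: 1.001
```

Run:
```python
from h import *
st();f=r.grab_frame('side');crop(f,220,120,380,290,4.5,'pics/b1.png')
```

```text
t 8.97 pos [494.4 -24.1 221.4] xax [ 0.001 -0.007 -1.   ] yax ang 0.218 F [ 0.2 -0.9 -1.2] w 1.001 j7 [-0.55 -0.03  0.53  1.85  0.02  1.32  0.2 ]
```

View pics/b1.png

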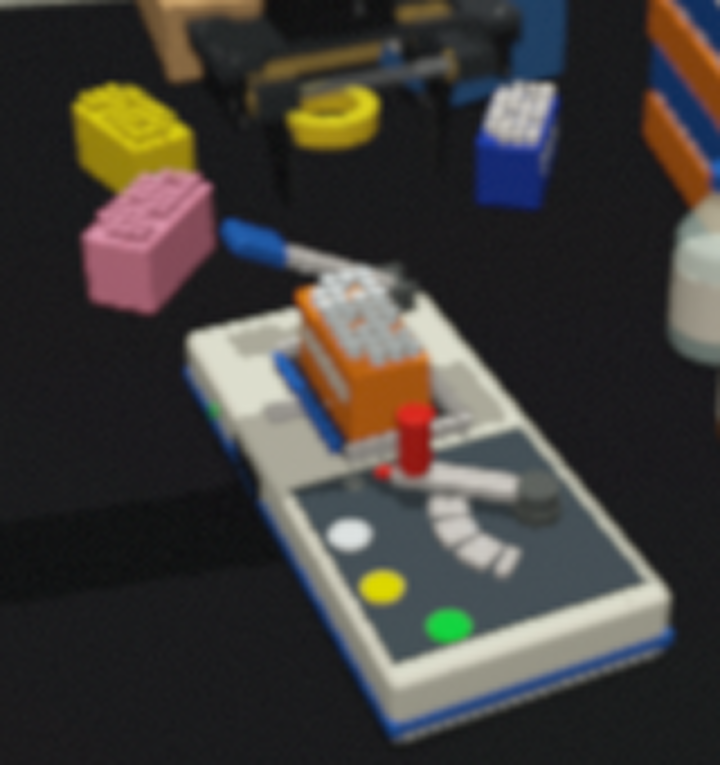

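Emit:
jog_arm(deltas=[[255,[-15,20,0],0],[255,[-35,50,0],0],[255,[-55,75,0],0],[255,[-65,91,-20],0],[255,[-65,91,-45],0],[255,[-65,91,-65],0],[255,[-65,91,-70],0],[255,[-65,91,-70],0]])

```text
clock: 10.02
position: [431.5, 66.8, 155.2]
eef_rot: [0.682, 1.562, -0.671]
ft_force: [0.2, -0.4, 0.3]
width: 0.167
```

Run:
```python
from h import *
st();f=r.grab_frame('side');crop(f,220,100,350,220,5.5,'pics/b2.png')
```

```text
t 10.03 pos [431.5  66.8 155.2] xax [ 0.007 -0.006 -1.   ] yax ang 0.218 F [ 0.2 -0.4  0.3] w 0.167 j7 [-0.64 -0.12  0.4   2.06  0.06  1.19 -0.05]
```

View pics/b2.png

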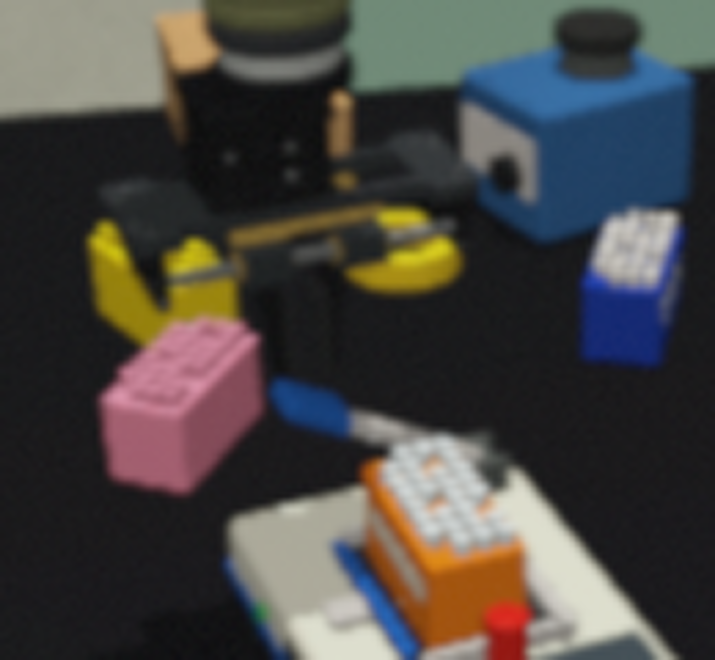

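Emit:
jog_arm(deltas=[[255,[-1,0,0],0],[255,[-2,0,-12],0],[255,[-2,0,-20],0],[255,[-2,0,-30],0],[255,[-2,0,-40],0],[255,[-2,0,-50],0],[255,[-2,0,-60],0],[255,[-2,0,-60],0]])

```text
clock: 11.08
position: [429.4, 66.8, 94.9]
eef_rot: [0.648, 1.562, -0.705]
ft_force: [-1.0, -0.1, 3.6]
width: 0.004
```

Run:
```python
from h import *
st();f=r.grab_frame('side');crop(f,220,100,350,220,5.5,'pics/b3.png')
```

```text
t 11.07 pos [429.4  66.8  94.9] xax [ 0.007 -0.006 -1.   ] yax ang 0.218 F [-1.  -0.1  3.6] w 0.004 j7 [-0.64 -0.05  0.41  2.13  0.03  1.05 -0.03]
```

View pics/b3.png

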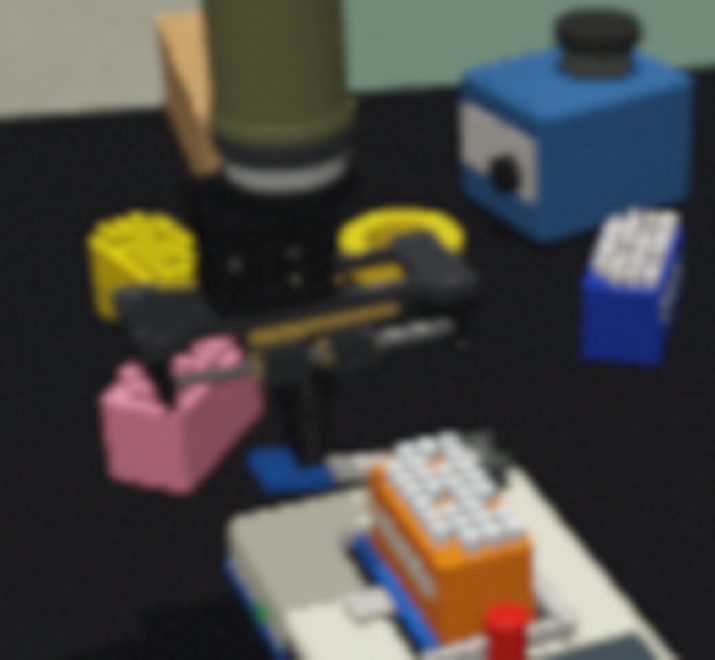

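Emit:
jog_arm(deltas=[[255,[-2,-1,-5],0],[255,[-4,-1,-10],0],[255,[-5,-1,-15],0],[255,[-6,-1,-18],0],[255,[-6,-1,-20],0],[255,[-6,-1,-20],0]])

```text
clock: 11.88
position: [422.9, 65.5, 75.0]
eef_rot: [0.495, 1.563, -0.858]
ft_force: [-1.4, -0.8, 2.2]
width: 0.004
```

Run:
```python
from h import *
st();f=r.grab_frame('side');crop(f,220,100,350,220,5.5,'pics/b4.png')
```

```text
t 11.88 pos [422.9  65.5  75. ] xax [ 0.005 -0.006 -1.   ] yax ang 0.218 F [-1.4 -0.8  2.2] w 0.004 j7 [-0.64 -0.04  0.41  2.16  0.03  1.01 -0.02]
```

View pics/b4.png

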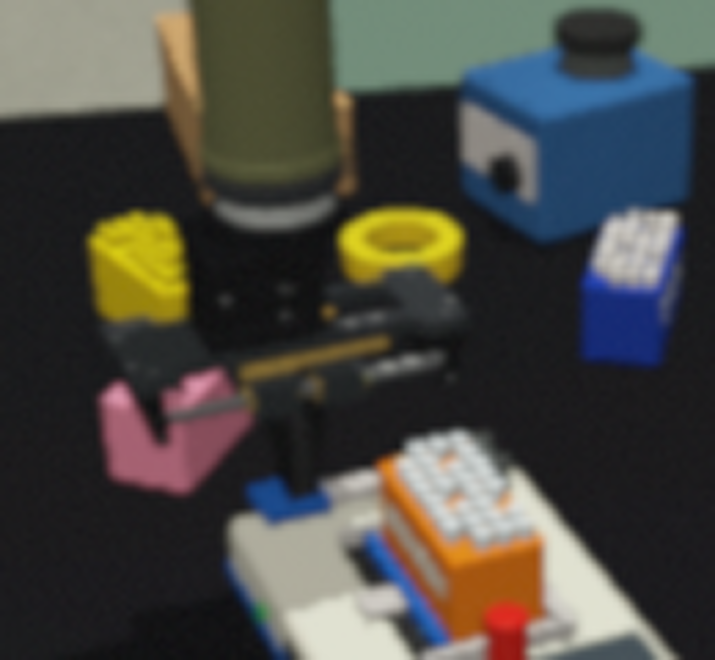

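Emit:
jog_arm(deltas=[[255,[0,0,-2],0],[255,[0,0,-3],0],[255,[0,0,-3],0],[255,[0,0,15],0],[255,[0,0,50],0],[255,[0,0,90],0],[255,[0,0,130],0],[255,[0,0,145],0]])

```text
clock: 12.92
position: [424.3, 66.1, 222.2]
eef_rot: [0.917, 1.56, -0.436]
ft_force: [-0.2, 0.2, 0.3]
width: 0.003
```

Run:
```python
from h import *
st();f=r.grab_frame('side');crop(f,220,120,380,290,4.5,'pics/b5.png')
```

```text
t 12.93 pos [424.3  66.1 222.2] xax [ 0.009 -0.004 -1.   ] yax ang 0.218 F [-0.2  0.2  0.3] w 0.003 j7 [-0.65 -0.19  0.38  1.98  0.08  1.33 -0.08]
```

View pics/b5.png

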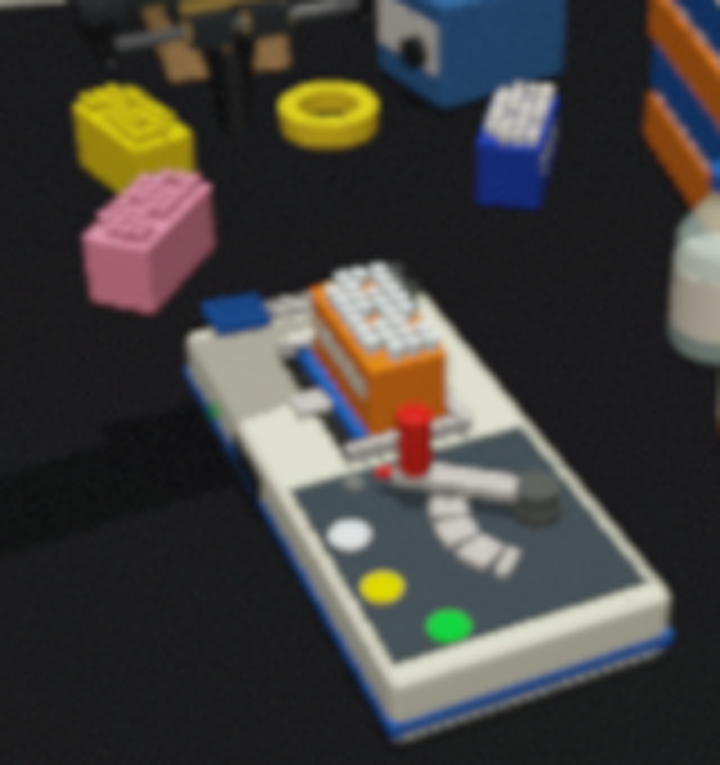

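Emit:
jog_arm(deltas=[[255,[18,-35,0],0],[255,[38,-80,0],0],[255,[58,-125,0],0],[255,[72,-158,0],0],[255,[78,-170,0],0],[255,[78,-170,0],0],[255,[78,-170,-25],0],[255,[78,-170,-60],0]])

```text
clock: 13.98
position: [503.0, -101.4, 162.5]
eef_rot: [1.132, 1.559, -0.218]
ft_force: [0.2, -0.5, -0.1]
width: 0.006
```

Emit:
jog_arm(deltas=[[255,[0,0,0],0],[255,[0,0,0],0]])

```text
clock: 14.22
position: [503.5, -100.1, 163.3]
eef_rot: [1.191, 1.558, -0.157]
ft_force: [0.2, 0.2, -0.4]
width: 0.004
```

Run:
```python
from h import *
st();f=r.grab_frame('side');crop(f,220,120,380,290,4.5,'pics/c1.png')
f=r.grab_frame('top');crop(f,260,165,420,275,5,'pics/c2.png')
```

```text
t 14.22 pos [ 503.5 -100.1  163.3] xax [ 0.013 -0.002 -1.   ] yax ang 0.223 F [ 0.2  0.2 -0.4] w 0.004 j7 [-0.49  0.05  0.66  1.9  -0.04  1.19  0.41]
```

View pics/c1.png

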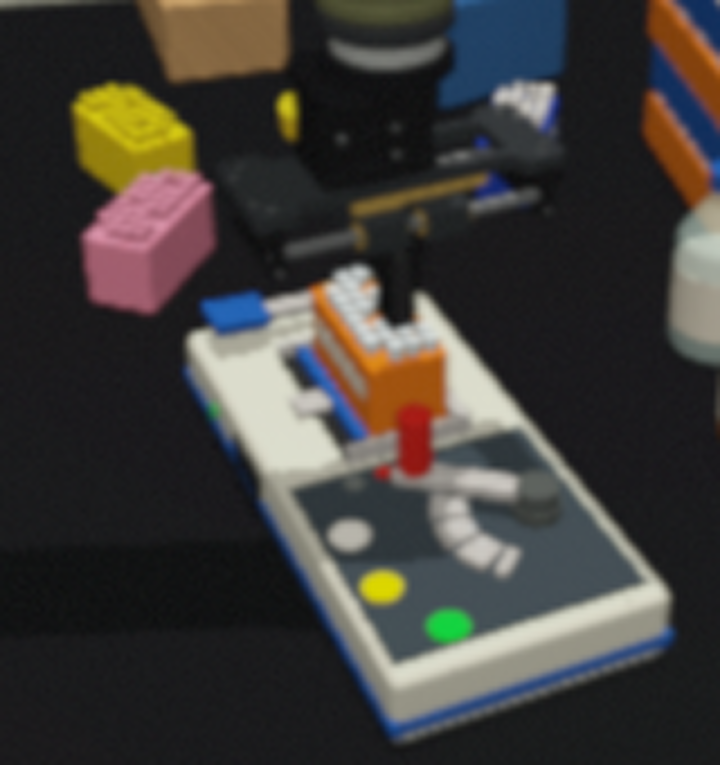

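View pics/c2.png

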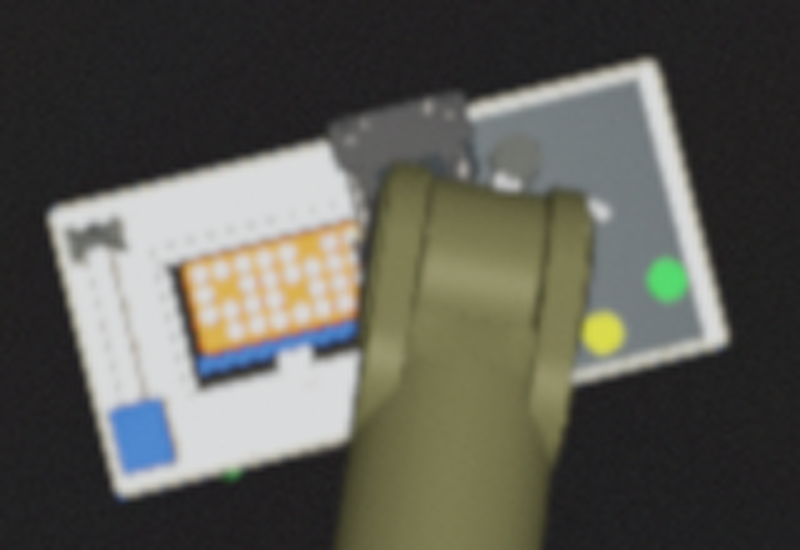

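Emit:
jog_arm(deltas=[[255,[0,-5,0],0],[255,[0,-5,-15],0],[255,[0,-5,-40],0],[255,[0,-5,-60],0],[255,[0,-5,-78],0],[255,[0,-5,-78],0],[255,[0,-5,-78],0]])

```text
clock: 15.2
position: [504.4, -106.1, 86.4]
eef_rot: [1.189, 1.556, -0.16]
ft_force: [0.3, -1.5, 1.0]
width: 0.004
```

Run:
```python
from h import *
st();f=r.grab_frame('side');crop(f,260,150,350,250,6,'pics/c3.png')
```

```text
t 15.2 pos [ 504.4 -106.1   86.4] xax [ 0.015 -0.002 -1.   ] yax ang 0.222 F [ 0.3 -1.5  1. ] w 0.004 j7 [-0.46  0.16  0.66  1.98 -0.11  1.03  0.48]
```

View pics/c3.png

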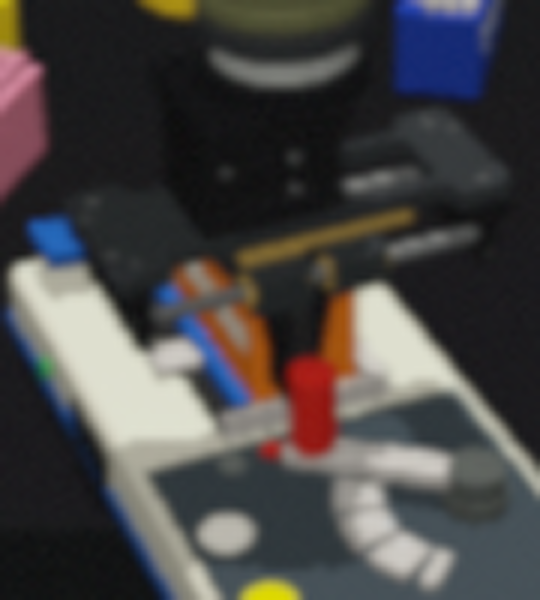

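Run:
```python
from h import *
p=np.array([579.1,-167.3]);y=.2175;s=np.array([504.4,-106.1])
for a in(-.66,-.5,-.35,-.2,-.05,.1,.25,.35,.45,.55,.66):
    t=max(0,(a+.3)*.5);k=p-78*np.array([np.cos(a+y),np.sin(a+y)]);n=np.array([-np.sin(.22+t),np.cos(.22+t)])
    print(a,round(t,2),(k+21*n).round(1),(k+21*n-s).round(0))
```

```text
-0.66 0 [ 504.  -113.4] [-0. -7.]
-0.5 0 [ 499.6 -125.1] [ -5. -19.]
-0.35 0 [ 497.2 -136.5] [ -7. -30.]
-0.2 0.05 [ 495.5 -148.4] [ -9. -42.]
-0.05 0.12 [ 495.1 -160.5] [ -9. -54.]
0.1 0.2 [ 496.4 -172.5] [ -8. -66.]
0.25 0.28 [ 499.5 -184. ] [ -5. -78.]
0.35 0.32 [ 502.4 -191.3] [ -2. -85.]
0.45 0.38 [ 506.1 -198.2] [  2. -92.]
0.55 0.43 [ 510.3 -204.7] [  6. -99.]
0.66 0.48 [ 515.7 -211.2] [  11. -105.]
```

Emit:
jog_arm(deltas=[[255,[0,-7,0],0],[255,[-5,-19,0],0],[255,[-7,-30,0],0],[255,[-9,-42,0],0.05],[255,[-9,-54,0],0.12],[255,[-8,-66,0],0.2],[255,[-8,-66,0],0.2]])

```text
clock: 16.12
position: [497.1, -174.1, 87.3]
eef_rot: [1.124, 1.553, -0.029]
ft_force: [0.0, -0.4, 0.2]
width: 0.008
```

Run:
```python
from h import *
st();f=r.grab_frame('side');crop(f,260,150,350,250,6,'pics/c4.png')
```

```text
t 16.12 pos [ 497.1 -174.1   87.3] xax [ 0.017 -0.    -1.   ] yax ang 0.418 F [ 0.  -0.4  0.2] w 0.008 j7 [-0.34  0.18  0.69  1.95 -0.14  1.04  0.83]
```

View pics/c4.png

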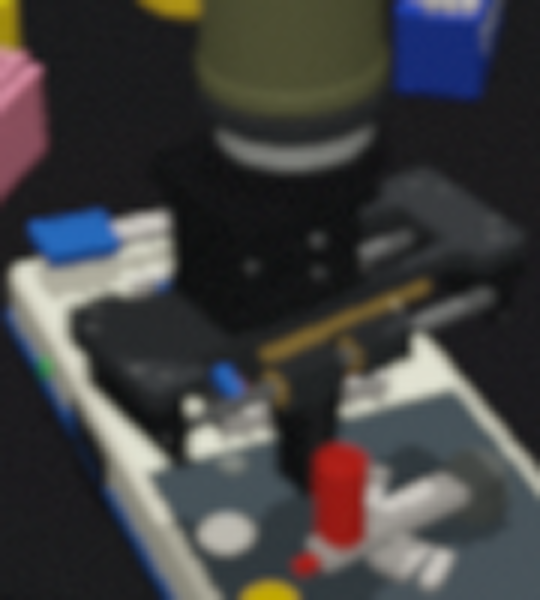

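Emit:
jog_arm(deltas=[[255,[2,-10,0],0.08],[255,[5,-17,0],0.12],[255,[9,-24,0],0.18],[255,[13,-31,0],0.22],[255,[16,-35,0],0.25],[255,[16,-35,0],0.25],[255,[16,-35,0],0.25]])

```text
clock: 17.05
position: [513.0, -207.6, 87.2]
eef_rot: [1.175, 1.554, 0.272]
ft_force: [-1.2, 0.6, 1.0]
width: 0.007
```

Run:
```python
from h import *
st();f=r.grab_frame('side');crop(f,260,150,350,250,6,'pics/c5.png')
```

```text
t 17.05 pos [ 513.  -207.6   87.2] xax [ 0.016  0.005 -1.   ] yax ang 0.668 F [-1.2  0.6  1. ] w 0.007 j7 [-0.24  0.25  0.67  1.89 -0.19  1.05  1.17]
```

View pics/c5.png

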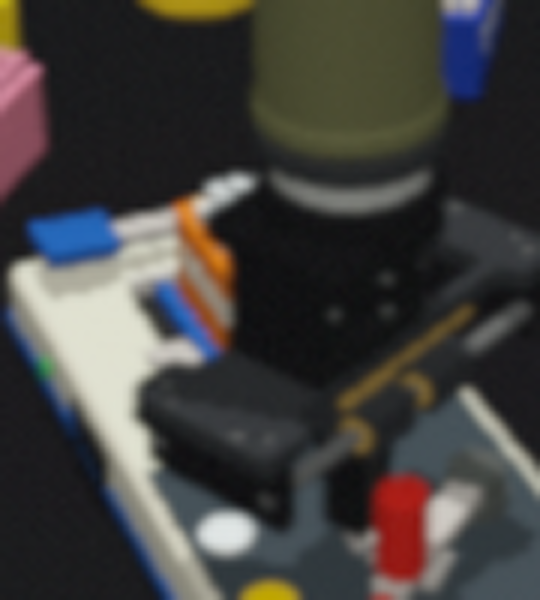

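Emit:
jog_arm(deltas=[[255,[-4,8,0],0],[255,[-6,12,20],0],[255,[-6,12,60],0],[255,[-6,12,110],0],[255,[-20,50,140],0],[255,[-35,100,150],0],[255,[-45,150,150],0],[255,[-50,200,150],0]])

```text
clock: 18.1
position: [462.8, -6.2, 239.3]
eef_rot: [1.183, 1.55, 0.28]
ft_force: [1.1, 0.2, 0.0]
width: 0.007
```

Emit:
jog_arm(deltas=[[255,[0,60,0],0],[255,[0,120,0],0],[255,[0,160,0],0],[255,[0,180,0],0],[255,[0,180,0],0],[255,[0,180,0],0]])

```text
clock: 18.85
position: [463.2, 171.6, 239.6]
eef_rot: [1.15, 1.55, 0.244]
ft_force: [0.1, -0.2, -0.2]
width: 0.003
```

Run:
```python
from h import *
st();f=r.grab_frame('side');crop(f,220,120,380,290,4.5,'pics/d1.png')
f=r.grab_frame('top');crop(f,260,165,420,275,5,'pics/d2.png');cv2.imwrite('pics/d3.png',f['color'])
```

```text
t 18.85 pos [463.2 171.6 239.6] xax [ 0.021  0.005 -1.   ] yax ang 0.665 F [ 0.1 -0.2 -0.2] w 0.003 j7 [-0.68 -0.04  0.26  1.83  0.02  1.34  0.24]
```

View pics/d1.png

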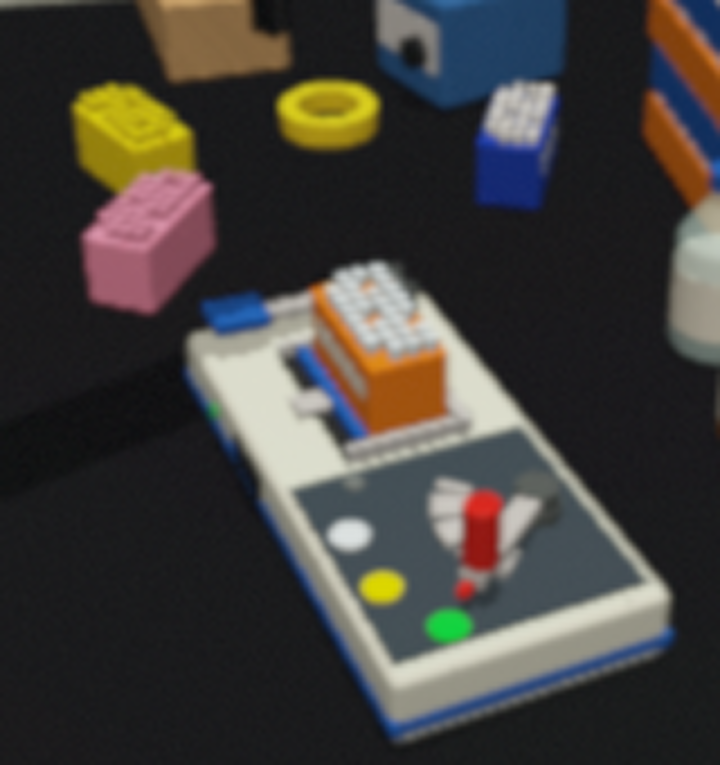

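View pics/d2.png

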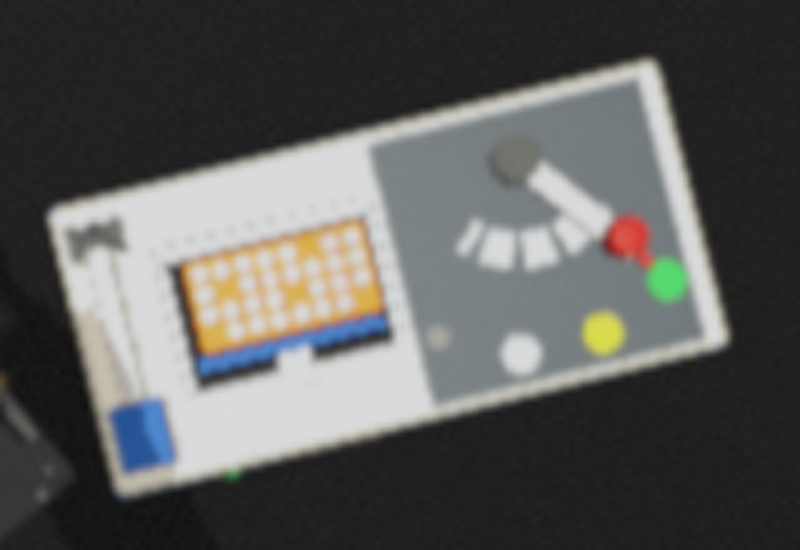

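View pics/d3.png

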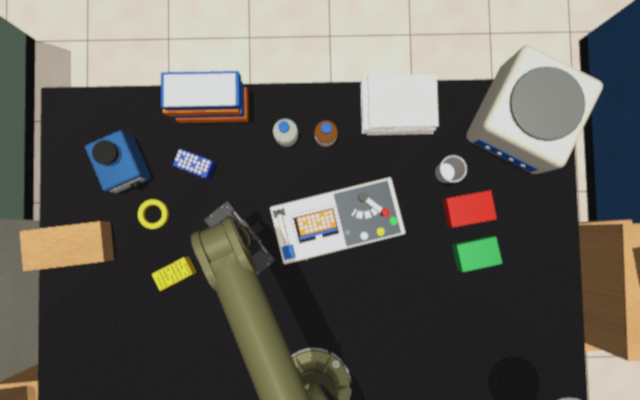

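Everything is in its final state: the nose points at the green disc, the pad is down and the rack is seated against the back lip. The other things on the bench haven't moved. Handing in.

Run:
```python
from h import *
s=st();print(abs(s['qvel']).max());r.sign_off()
```

```text
t 18.95 pos [463.2 171.8 239.5] xax [ 0.02   0.006 -1.   ] yax ang 0.665 F [-0.5 -0.4 -0.4] w 0.005 j7 [-0.68 -0.04  0.26  1.83  0.02  1.34  0.24]
0.005856451532002688
the job is handed in; nothing more can be done
```

I did the three steps in the order asked and handed the job in at 18.95 s of the 67 s allowed. The hand-in gives no verdict.

- **Rack:** I gripped the orange rack across its 56 mm width and stood it upright in the tray. In the last pictures it stands flat in the tray, with the jaw pressed against it.
- **Clamp lever:** I pressed the blue pad down to about 72 mm with the fingers shut, then let go. It stayed down by itself in every later picture.
- **Selector:** I pushed the red knob round to the last notch and backed away. The red nose points at the green disc in both cameras.
- **Final state:** The arm was still and clear of everything, with force readings near zero. The other things on the bench look unmoved. The last overhead picture had the pink look-alike behind the arm, but the side picture shows it in place.

One reading disagreed. The side camera put the rack about 2–3 mm further left in the gripper than the gripper position implied. The tray clearance absorbed it, and the rack went in without catching. None of the other checks failed.

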